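# Hang the slotted peg plate on the lab stand's stud

### The arm

A 6-joint arm with a two-finger parallel gripper is mounted at the origin on a cart in front of the work surface, level with it; the furniture and walls round the work are solid. World frame = base frame: x ahead of the robot, y to its left, z up, the work surface at z = 0. Lengths are in m, angles in rad, forces in N, time in s.
With the tool pointing down it reaches from about 0.25 to 0.775 m from the base axis. Payload 8.9 kg.
Tool frame: the origin (TCP) lies midway between the tips of the shut fingers; the grasp point (between the pads) lies 19 mm behind it (arm.hold_point_z is the distance from the TCP to the grasp point, in m); z points along the fingers, y is the line along which they close (so a half turn about z gives the same grasp; the last joint's range is limited). The gripper opens to 85 mm and grips with 20 to 120 N. Pads are 22 mm wide; open, the fingers measure 114 mm over their backs; the gripper's body (76 mm by 85 mm) begins 54 mm behind the grasp point. The pads swing forward as they close: fully open they stand 13 mm farther back than shut.
Start: joints at [1.143, 0.291, -0.153, 1.127, 0, 1.431], TCP at [0.15, 0.503, 0.231] pointing down, gripper open.
Joint ranges: [-2.52, 2.52], [-0.91, 1.74], [-1.3, 1.37], [-1.96, 2.02], [-1.52, 1.47], [-3.14, 3.14]. Speed limits (rad/s): [2.22, 2.22, 2.79, 3.14, 3.14, 3.14].

### API

Orientations are given as a unit quaternion [w, x, y, z].
In Python, from cell import telemetry, vision, arm gives the robot as it stands.
- The arm moves only by the shell command python3 -m creep 'ROWS' [FORCE]. ROWS is JSON, a list that holds one entry, the list of rows, each a list of 7 numbers: the shift along the world's x, y, z in cm, then the turn, a rotation vector about the world's x, y, z in rad, then the closure, from 0 (fully open) to 1 (shut). In form: [[[tx, ty, tz, rx, ry, rz, hand], ...]]. A call has 1 to 20 rows; each row shifts and turns the commanded pose from where the row before left it; what a row does not reach is not made up. A row lasts 1/12 s, in which the tool goes at most 41.7 mm and 7.16 degrees, less where a joint would pass 70% of its speed; a pose out of reach is approached as far as the arm can. A call is refused whole if a number of a shift passes 4.17 or a number of a turn 0.125, either way. A call with a gripper value outside its range is refused whole. The fingers move at their own pace and stop on an object; FORCE is the grip in N (left out, the last holds). Time passes only in rows, so rows that do not move let the fingers close. It gives the time, the measured TCP pose, the force, the opening and the grip force at its end, in the units of the state.
- telemetry.get_obs(): the state, without advancing time (a new reading comes with each control period).
- vision.get_image(name): name is "scene" or "top"; returns the picture (420x560x3 uint8, red, green, blue); there is no depth.
- vision.camera_params(name): a dict with "fx", "fy", "cx", "cy" (pixels), "T" (4x4, takes a point from camera to world coordinates). Camera axes: x right, y down, z forward; pixel columns grow to the right and rows downward; lengths in m; the calibration is good to about 2 mm. A picture is of the moment at which its call begins. camera_params takes no time and is no camera call.
- arm.hand_in(): hands the job in; it is judged then, once.
The state is a dict: "time_s": time; "joints": joint angles; "dq": joint speeds; "joint_torque": joint torques, N m; "position": TCP position; "orientation": TCP orientation; "wrist_force": force on the tool from outside, world axes, zero at the start; "torque": the same for the moment, N m; "grip_width": finger opening in m; "grasp_force": force on a finger pad.
Only numpy, scipy, OpenCV 4.12 (cv2) and the standard library are available. Lean on these libraries where they do the work, as an engineer would, in place of code of your own. Each camera call takes 0.05 s, during which the arm holds its last target. There are 200 camera calls.

### The job

Take the slotted peg plate out of the rack and hang it on the headed stud of the lab stand: slide its side slot over the stud as far as it goes, let it down until the stud sits fully home in the notch at the slot's inner end, and leave it hanging there upright. Work gently, by feel, because nobody has measured how high the stud is clamped; leave the plate with the closed hole in the rack and do not disturb the filter cups.

Things in the scene. Friction and masses are not known exactly. Their poses are not given: they have to be found in the camera images.
- hanger_grip (a point): centre of the black grip (x, y, z: 14 x 52 x 24 mm) on top of the slotted aluminium peg plate; pinch it from above across its 14 mm. Plate: 6 mm thick (own x), z up, y towards the slot's open mouth; bottom edge 152 mm below this point, shoulder 47 mm below; two pegs stick out 10 mm on both faces 112 mm below. About 0.25 kg. Starts upright in either groove of the rack
- hanger_seat (a point): 72 mm straight below the grip's centre: here the stud's axis lies once the plate hangs fully home; plate's axes. From here, in mm: notch y -7 to 7, roof z +5. The slot's closed end is a wall at y -7; slot roof z -6, floor z -19, open at the +y side. The plate spans y -36 to 54 and reaches 80 below. Hanging home is 11 lower than sliding with the slot's roof on the stud
- hanger_jaw (a point): middle of the underside of the upper jaw's overhang: 41 mm along the plate's y and 6 mm below hanger_seat. The upper jaw reaches to y +54 from the seat, the lower jaw only to y +28, so the upper jaw overhangs the slot's mouth by 26 mm: it can be rested on the stud first, then slid on along y
- holed_grip (a point): centre of the grip of the other peg plate, same make, but with a closed square hole (14 mm) instead of a side slot, which does not pass over the stud's head; it stands in the rack's other groove and stays there
- stand: lab stand, fixed: grey base 130 x 90 x 12 mm (centred 22 mm to -x), post 16 mm thick, 190 mm high. Origin: on the cart top under the post's axis; z up. A rigidly clamped collar 28 mm across, 18 mm high on the post carries the headed stud, which points to the stand's own -x, at y = 0. Its height is NOT reported: the stud's axis is anywhere from 140 to 180 mm over the cart, different every time
- stud_below (a point): point on the cart top straight below the middle of the stud's bare length, at x = -50.5 mm of the stand, same axes. The stud is 10 mm thick and bare for 23 mm (11.5 mm either way from here), between the collar's block (+x) and its round head (-x; 18 mm across, 5 mm thick). The plate's mid-plane belongs above this point
- rack: grey plastic rack, fixed to the cart, 150 x 100 mm (x, y), 6 mm floor, origin under its centre, z up. Two grooves 8 mm wide run along its y, at x = -45 and +45 mm, between walls whose tops are 32 mm above the cart
- cup_a: clear filter cup with a blue-green band, 70 x 77 x 105 mm, origin at the centre of its underside; bystander
- cup_b: the same kind of filter cup, origin at the centre of its underside; bystander
- cup_c: the same kind of filter cup, origin at the centre of its underside; bystander
Things that resemble listed ones, but are neither listed nor needed, are in the scene too. What is shaped like the part that bears hanger_grip but blue is not meant.

How it is judged:
On the way:
1. the slotted plate is lifted clear of the rack's walls in the gripper (height (world z) of hanger_grip above 0.19 m and contact force between the fingers and hanger above 1 N), for 0.1 s.
At the end, for the whole second after the job is handed in: the slotted plate hangs from the stud alone, at rest, seat point within 5 mm sideways of the stud's axis, between the collar and the head, at the stud's height (135 to 184 mm), tilted less than 0.15 rad, and the holed plate is still in the rack (y of hanger_seat in the frame of stand between -0.005 and 0.005 m and x of hanger_seat in the frame of stand between -0.063 and -0.038 m and z of hanger_seat in the frame of stand between 0.135 and 0.184 m and angle between hanger_seat's own z axis and vertical below 0.15 rad and contact force between hanger and stand above 0.7 N and linear speed of hanger below 0.03 m/s and distance of holed_grip from where it was at the start of the episode below 0.03 m); the robot touches nothing.
It fails at once if the slotted plate is pressed or knocked against the stand with more than 15 N (contact force between hanger and stand above 15 N).
It fails at once if the holed plate is pulled out of place (30 mm) (distance of holed_grip from where it was at the start of the episode above 0.03 m).
It fails at once if a filter cup is shoved by more than 30 mm (distance of any of cup_a, cup_b, cup_c from where it was at the start of the episode above 0.03 m).
It also fails if it takes over 48 s, if anything falls off the work surface, if the arm or the gripper's body presses on something with over 40 N, if the wrist force passes 120 N, or if a joint passes its speed limit or range.

## Working session

There is one attempt and no reset: what is moved stays moved. The work goes in short steps, Python scripts to look and compute and a shell command to move; the robot and the scene stay as the last step left them, time stands still between calls to the robot, and variables do not carry over. Pictures are saved under pics/ and viewed, at most 10 in all, crops included, and the job is handed in when it is done.

```bash
mkdir -p pics; cat > h.py <<'E'
import numpy as np, cv2
from cell import telemetry, vision, arm
def ray(n,u,v):
    p=vision.camera_params(n);T=np.array(p['T']);d=T[:3,:3]@np.array([(u-p['cx'])/p['fx'],(v-p['cy'])/p['fy'],1]);return T[:3,3],d
def onz(n,u,v,z):
    o,d=ray(n,u,v);return o+d*(z-o[2])/d[2]
def tri(n1,a,n2,b):
    o1,d1=ray(n1,*a);o2,d2=ray(n2,*b)
    s=np.linalg.lstsq(np.c_[d1,-d2],o2-o1,rcond=None)[0]
    p,q=o1+s[0]*d1,o2+s[1]*d2
    return (p+q)/2,np.linalg.norm(p-q)
def proj(n,P):
    p=vision.camera_params(n);T=np.linalg.inv(np.array(p['T']));c=T[:3,:3]@np.array(P)+T[:3,3];return np.array([p['fx']*c[0]/c[2]+p['cx'],p['fy']*c[1]/c[2]+p['cy']])
E
python3 - <<'E'
from h import *
for n in('scene','top'):
    im=vision.get_image(n)[:,:,::-1];cv2.imwrite(f'pics/{n}0.png',im)
    p=vision.camera_params(n);print(n,p['fx'],np.round(p['T'],3).tolist())
o=telemetry.get_obs();print(o['time_s'],o['orientation'],o['wrist_force'])
E
```

```text
scene 409.66756540088335 [[0.82, -0.297, 0.489, -0.016], [-0.572, -0.461, 0.679, -0.801], [0.024, -0.836, -0.548, 0.706], [0.0, 0.0, 0.0, 1.0]]
top 541.975776166834 [[0.014, -0.988, 0.155, 0.315], [-1.0, -0.013, 0.004, -0.067], [-0.002, -0.155, -0.988, 1.36], [0.0, 0.0, 0.0, 1.0]]
0.1 [-1.64664370e-04  1.43903701e-01  9.89591542e-01 -5.26339861e-04] [ 0.18639583 -0.44420624  0.04475365]
```

View pics/scene0.png

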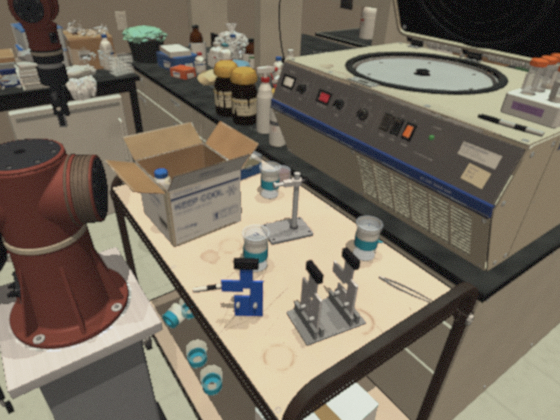

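View pics/top0.png

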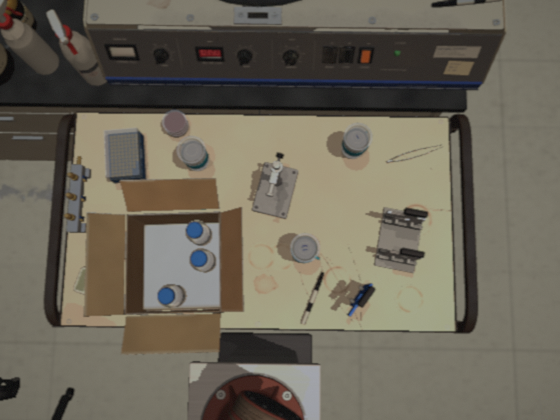

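The two views show the rack with two plates (scene around 325,295; top around 400,240). They also show a blue decoy (scene 245,290), the stand (scene 290,215; top 275,185) and the cups (top 303,248, 355,142 and 192,153). The candidates are the plates with grips at scene (314,271) and (350,259); I'll enlarge both along with the stand.

```bash
python3 - <<'E'
import cv2,numpy as np
s=cv2.imread('pics/scene0.png');t=cv2.imread('pics/top0.png')
r=lambda im,x,y,w,h:cv2.resize(im[y:y+h,x:x+w],(400,300),interpolation=cv2.INTER_CUBIC)
cv2.imwrite('pics/m1.png',np.vstack([np.hstack([r(s,280,245,100,75),r(s,250,165,80,60+15-15)]),np.hstack([r(t,360,200,80,60),r(t,240,145,80,60+15-15)])]))
E
```

```text
(no output)
```

View pics/m1.png

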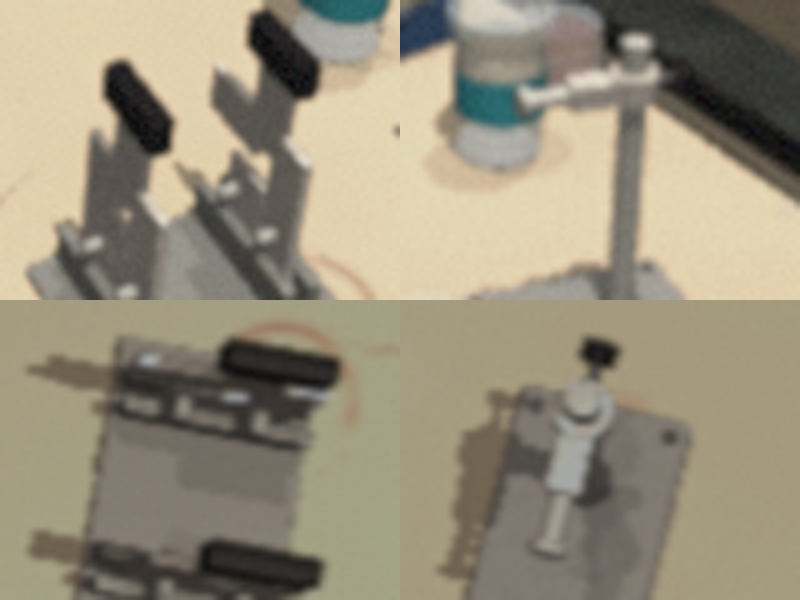

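The far plate (grip at scene 350,259 / top 416,213) has a gap open to +y, so it is the slotted one. The near plate (scene 314,271 / top 412,253) shows a closed hole at crop (125,215) and stays where it is. The blue one is the decoy. The stud points towards the robot, with its head at scene (275,185) and top (269,194). Next I'll measure.

```bash
python3 - <<'E'
from h import *
s=cv2.imread('pics/scene0.png');t=cv2.imread('pics/top0.png')
def blob(im,c,r,th):
    x0,y0=c[0]-r,c[1]-r;g=im[y0:y0+2*r,x0:x0+2*r].max(2)
    m=(g<th).astype(np.uint8);n,l,st,ce=cv2.connectedComponentsWithStats(m,connectivity=4)
    k=1+np.argmax(st[1:,4]);pts=cv2.findNonZero((l==k).astype(np.uint8));rr=cv2.minAreaRect(pts)
    B=cv2.boxPoints(rr)+[x0,y0]
    return ce[k]+[x0,y0],np.array(rr[0])+[x0,y0],rr[1],B,st[k,4]
for nm,a,b in(('slot',(350,259),(416,213)),('hole',(314,271),(412,253))):
    S=blob(s,a,22,50);T=blob(t,b,18,62)
    print(nm,[np.round(x,1) for x in S[:3]],[np.round(x,1) for x in T[:3]],S[4],T[4])
    print(' tri',tri('scene',S[1],'top',T[1]),'plane',onz('top',*T[1],.168),onz('scene',*S[1],.158))
    P=T[3]; e=[P[1]-P[0],P[2]-P[1]];v=max(e,key=np.linalg.norm);q=onz('top',*(T[1]+v/2),.17)-onz('top',*(T[1]-v/2),.17)
    print(' yawlong',np.degrees(np.arctan2(q[1],q[0])),np.linalg.norm(q[:2]))
for nm,a,b in(('post',(297,174),(277,165)),('head',(275,184.6),(269,194)),('headmid',(275.5,184.6),(270,193))):print(nm,tri('scene',a,'top',b))
# rack corners top & stand base corners (rough), cups
for nm,p,z in(('cup1',(303,248),.1),('cup2',(355,142),.1),('cup3',(192,153),.1)):print(nm,onz('top',*p,z))
E
```

```text
slot [array([350.5, 258.8]), array([350. , 258.5]), array([21.9,  9.2])] [array([414.3, 214.5]), array([414.3, 216.2]), array([22.6, 13.1])] 181 201
 tri (array([ 0.49618875, -0.36041384,  0.15804091]), np.float64(0.004816324729691627)) plane [ 0.49275218 -0.35644133  0.168     ] [ 0.49866449 -0.36128929  0.158     ]
 yawlong -100.73414051434841 0.04963957673874938
hole [array([314.1, 272.3]), array([313.8, 272.1]), array([23.2,  8.8])] [array([409.8, 253.6]), array([409.1, 253.7]), array([27.6,  9.8])] 177 195
 tri (array([ 0.41165484, -0.34747661,  0.15285657]), np.float64(0.0028043432798183035)) plane [ 0.40928464 -0.3431457   0.168     ] [ 0.40901644 -0.35222971  0.158     ]
 yawlong -97.38358309592728 0.06015844133551152
post (array([ 0.5998136 , -0.04935762,  0.18524245]), np.float64(0.002637971522929904))
head (array([ 0.53907454, -0.03264817,  0.16303713]), np.float64(0.000603297154649819))
headmid (array([ 0.54050858, -0.03442133,  0.16359663]), np.float64(0.0023728276610142734))
cup1 [ 0.42445434 -0.11236382  0.1       ]
cup2 [ 0.68085778 -0.23510608  0.1       ]
cup3 [0.64844728 0.15502188 0.1       ]
```

```bash
python3 - <<'E'
from h import *
print(onz('top',416.2,212.6,.168),tri('scene',(350,258.5),'top',(416.2,212.6)),onz('top',412.4,253,.168))
for p in((265,162),(298,172)):print(onz('top',*p,.012))
a=[onz('top',*p,.012) for p in((265,162),(298,172))];d=a[1]-a[0];print(np.arctan2(d[1],d[0])+np.pi/2)
print(arm.hold_point_z, telemetry.get_obs()['time_s'])
E
```

```text
[ 0.50079842 -0.36092206  0.168     ] (array([ 0.5006979 , -0.36207015,  0.15804406]), np.float64(0.004067925847764025)) [ 0.41083453 -0.35038246  0.168     ]
[ 0.65062788 -0.01679769  0.012     ]
[ 0.6256345  -0.10127347  0.012     ]
-0.28765836982892967
0.0187 0.1
```

```bash
python3 -m creep '[[[0,0,3,0,0,0,0],[0,0,4,0,0,0,0],[0,0,4,0,0,0,0],[0,0,3,0,0,0,0],[1.2,-3,0,0,0,-0.048,0],[1.2,-3,0,0,0,-0.048,0],[1.2,-3,0,0,0,-0.048,0],[1.2,-3,0,0,0,-0.048,0],[1.2,-3,0,0,0,-0.048,0],[1.2,-3,0,0,0,-0.048,0],[1.2,-3,0,0,0,-0.048,0],[1.2,-3,0,0,0,-0.048,0],[1.2,-3,0,0,0,-0.048,0],[1.2,-3,0,0,0,-0.048,0],[1.2,-3,0,0,0,-0.048,0],[1.2,-3,0,0,0,-0.048,0],[1.2,-3,0,0,0,-0.048,0],[1.2,-3,0,0,0,-0.048,0],[1.2,-3,0,0,0,-0.048,0],[1.2,-3,0,0,0,-0.048,0]]]' 40
python3 -m creep '[[[1.2,-3,0,0,0,-0.048,0],[1.2,-3,0,0,0,-0.048,0],[1.2,-3,0,0,0,-0.048,0],[1.2,-3,0,0,0,-0.048,0],[1.2,-3,0,0,0,-0.048,0],[1.2,-3,0,0,0,-0.048,0],[1.2,-3,0,0,0,-0.048,0],[1.2,-3,0,0,0,-0.048,0],[1.2,-3,0,0,0,-0.048,0],[1.2,-3,0,0,0,-0.048,0],[1.2,-3,0,0,0,-0.048,0],[1.2,-3,0,0,0,-0.048,0],[1.2,-3,0,0,0,-0.048,0],[0,0,0,0,0,0,0],[0,0,0,0,0,0,0]]]'
cat > st.py <<'E'
from h import *
from scipy.spatial.transform import Rotation as R
o=telemetry.get_obs();q=np.array(o['orientation']);M=R.from_quat(q[[1,2,3,0]]).as_matrix()
p=np.array(o['position']);yaw=np.arctan2(M[1,1],M[0,1])
print('t',round(o['time_s'],2),'tcp',np.round(p*1000,1),'yaw_y',round(yaw,4),'z',np.round(M[:,2],3),'F',np.round(o['wrist_force'],2),'T',np.round(o['torque'],2),'w',o['grip_width'],'g',o['grasp_force'])
E
python3 st.py
```

```text
time_s: 1.77
position: [0.3415, 0.0216, 0.3713]
orientation: [0.0, 0.505, 0.863, 0.0]
wrist_force: [1.0, 1.0, 0.7]
grip_width: 0.0852
grasp_force: 0.0
time_s: 3.02
position: [0.4975, -0.368, 0.3693]
orientation: [-0.001, 0.745, 0.667, -0.0]
wrist_force: [0.2, 0.2, -1.1]
grip_width: 0.0857
grasp_force: 0.0
t 3.02 tcp [ 497.5 -368.   369.3] yaw_y -0.1115 z [-0.002  0.002 -1.   ] F [ 0.23  0.16 -1.06] T [ 0.03  0.01 -0.03] w 0.08569563265520158 g 0.0
```

```bash
python3 -m creep '[[[0.3,0.7,-3,0,0,-0.006,0],[0,0,-3.5,0,0,0,0],[0,0,-3.5,0,0,0,0],[0,0,-3.5,0,0,0,0],[0,0,-3,0,0,0,0],[0,0,-2.5,0,0,0,0],[0,0,-2,0,0,0,0],[0,0,-1,0,0,0,0],[0,0,-0.6,0,0,0,0],[0,0,0,0,0,0,0]]]'; python3 st.py
python3 - <<'E'
from h import *
s=vision.get_image('scene')[:,:,::-1];t=vision.get_image('top')[:,:,::-1]
r=lambda im,x,y,w,h:cv2.resize(im[y:y+h,x:x+w],(400,300),interpolation=cv2.INTER_CUBIC)
cv2.imwrite('pics/g1.png',np.hstack([r(s,280,220,120,90),r(t,360,180,100,75)]))
E
```

```text
time_s: 3.85
position: [0.5002, -0.359, 0.1451]
orientation: [-0.0, 0.747, 0.665, -0.0]
wrist_force: [0.3, 1.3, 0.0]
grip_width: 0.0853
grasp_force: 0.0
t 3.85 tcp [ 500.2 -359.   145.1] yaw_y -0.1154 z [-0.001  0.001 -1.   ] F [0.29 1.26 0.05] T [-0.03  0.03  0.04] w 0.08533866108080179 g 0.0
```

View pics/g1.png

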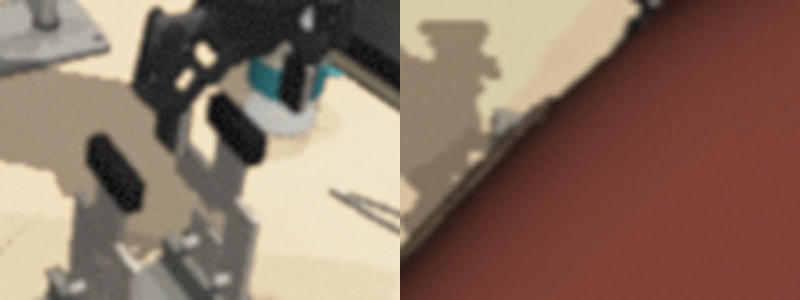

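The slotted grip (crop 235,130) is between the open fingers, so I'll close.

```bash
python3 -m creep '[[[0,0,0,0,0,0,1],[0,0,0,0,0,0,1],[0,0,0,0,0,0,1],[0,0,0,0,0,0,1],[0,0,0,0,0,0,1],[0,0,0,0,0,0,1],[0,0,0,0,0,0,1],[0,0,0,0,0,0,1],[0,0,0,0,0,0,1],[0,0,0,0,0,0,1]]]' 50; python3 st.py
```

```text
time_s: 4.78
position: [0.5008, -0.3599, 0.1456]
orientation: [0.0, 0.747, 0.665, 0.0]
wrist_force: [1.5, 0.7, 2.5]
grip_width: 0.0135
grasp_force: 49.0
t 4.78 tcp [ 500.8 -359.9  145.6] yaw_y -0.1161 z [ 0.001 -0.    -1.   ] F [1.54 0.67 2.49] T [ 0.08 -0.42 -0.45] w 0.01347086024336347 g 48.974027037620544
```

```bash
python3 -m creep '[[[0,0,0.5,0,0,0,1],[0,0,1,0,0,0,1],[0,0,1,0,0,0,1],[0,0,1.5,0,0,0,1],[0,0,2,0,0,0,1],[0,0,2,0,0,0,1],[0,0,2,0,0,0,1],[0,0,2,0,0,0,1],[0,0,2,0,0,0,1],[0,0,1,0,0,0,1],[0,0,0.5,0,0,0,1],[0,0,0,0,0,0,1],[0,0,0,0,0,0,1],[0,0,0,0,0,0,1]]]'; python3 st.py
python3 - <<'E'
from h import *
s=vision.get_image('scene')[:,:,::-1]
r=lambda im,x,y,w,h:cv2.resize(im[y:y+h,x:x+w],(800,600),interpolation=cv2.INTER_CUBIC)
cv2.imwrite('pics/l1.png',r(s,240,140,160,120))
E
```

```text
time_s: 5.95
position: [0.5001, -0.3594, 0.2991]
orientation: [-0.001, 0.747, 0.665, -0.0]
wrist_force: [0.4, 0.0, -3.2]
grip_width: 0.0129
grasp_force: 50.1
t 5.95 tcp [ 500.1 -359.4  299.1] yaw_y -0.116 z [-0.002  0.001 -1.   ] F [ 0.45  0.02 -3.24] T [-0.02  0.02  0.06] w 0.012907269758757977 g 50.13324558734894
```

View pics/l1.png

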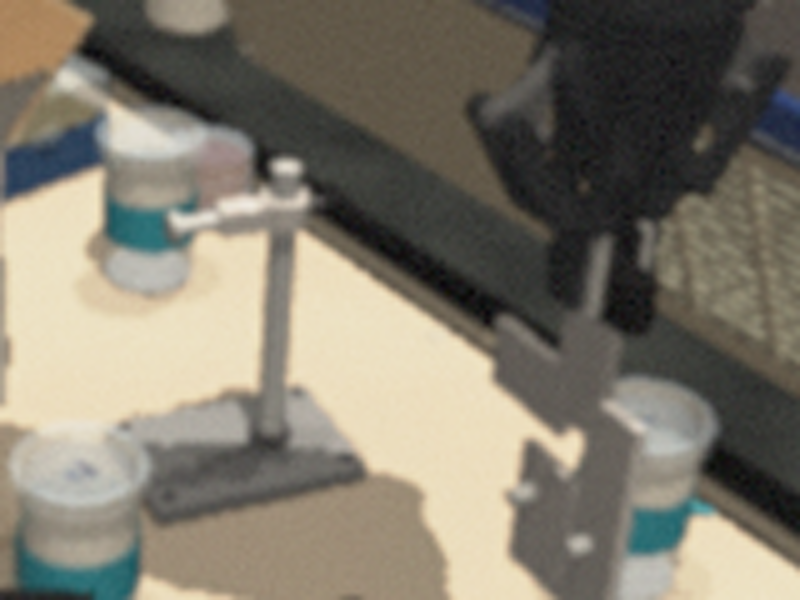

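The plate hangs upright in the gripper with its slot mouth facing the stand (crop 510,410). The head is at crop (178,222).

```bash
python3 -m creep '[[[0.1,1.1,0,0,0,-0.012,1],[0.3,2.2,0,0,0,-0.012,1],[0.3,2.2,0,0,0,-0.012,1],[0.3,2.2,0,0,0,-0.012,1],[0.3,2.2,0,0,0,-0.012,1],[0.3,2.2,0,0,0,-0.012,1],[0.3,2.2,0,0,0,-0.012,1],[0.3,2.2,0,0,0,-0.012,1],[0.3,2.2,0,0,0,-0.012,1],[0.3,2.2,0,0,0,-0.012,1],[0.3,2.2,0,0,0,-0.012,1],[0.3,2.2,0,0,0,-0.012,1],[0.3,2,0,0,0,-0.012,1],[0.1,1.3,0,0,0,-0.009,1],[0,0,0,0,0,0,1],[0,0,0,0,0,0,1],[0,0,0,0,0,0,1]]]'; python3 st.py
python3 -m creep '[[[0,0,-1,0,0,0,1],[0,0,-1,0,0,0,1],[0,0,-1,0,0,0,1],[0,0,-1,0,0,0,1],[0,0,-0.5,0,0,0,1],[0,0,0,0,0,0,1],[0,0,0,0,0,0,1],[0,0,0,0,0,0,1]]]';python3 st.py
python3 - <<'E'
from h import *
s=vision.get_image('scene')[:,:,::-1];t=vision.get_image('top')[:,:,::-1]
r=lambda im,x,y,w,h:cv2.resize(im[y:y+h,x:x+w],(400,400),interpolation=cv2.INTER_CUBIC)
cv2.imwrite('pics/n1.png',np.hstack([r(s,250,145,80,80),r(t,240,140,80,80)]))
E
```

```text
time_s: 7.42
position: [0.5383, -0.0742, 0.2998]
orientation: [-0.0, 0.799, 0.601, -0.0]
wrist_force: [0.4, -0.1, -1.0]
grip_width: 0.0134
grasp_force: 50.1
t 7.42 tcp [538.3 -74.2 299.8] yaw_y -0.2808 z [-0.001 -0.    -1.   ] F [ 0.44 -0.07 -1.05] T [ 0.02  0.01 -0.03] w 0.013384851058324439 g 50.10069787502289
time_s: 8.08
position: [0.5387, -0.0738, 0.2556]
orientation: [0.0, 0.799, 0.601, 0.0]
wrist_force: [0.2, 0.8, -1.9]
grip_width: 0.013
grasp_force: 50.1
t 8.08 tcp [538.7 -73.8 255.6] yaw_y -0.281 z [ 0.001 -0.    -1.   ] F [ 0.19  0.85 -1.89] T [-0.03 -0.01 -0.01] w 0.012971448871497189 g 50.05829036235809
```

View pics/n1.png

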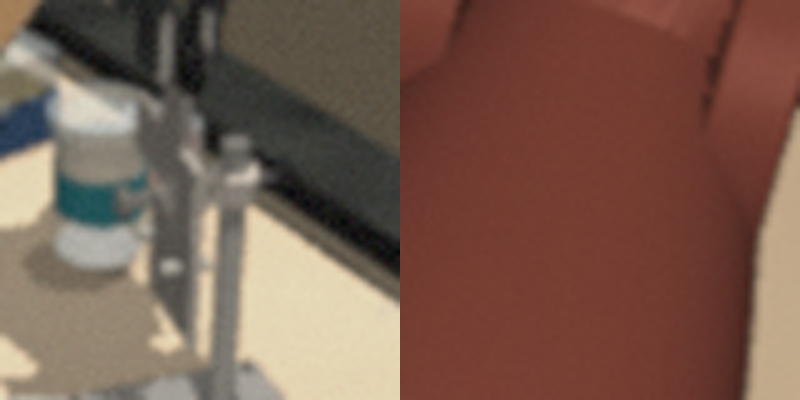

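The plate covers the stud and lies between the head (crop 130,195) and the collar (crop 205,185). I'll lower it by feel.

```bash
python3 -m creep '[[[0,0,-0.5,0,0,0,1],[0,0,-0.5,0,0,0,1],[0,0,-0.3,0,0,0,1],[0,0,0,0,0,0,1],[0,0,0,0,0,0,1],[0,0,-0.1,0,0,0,1],[0,0,0,0,0,0,1],[0,0,-0.1,0,0,0,1],[0,0,0,0,0,0,1]]]'|grep -v orien;python3 -m creep '[[[0,0,-0.1,0,0,0,1],[0,0,0,0,0,0,1],[0,0,-0.1,0,0,0,1],[0,0,0,0,0,0,1]]]' >/dev/null; python3 st.py
```

```text
time_s: 8.93
position: [0.5385, -0.0738, 0.2402]
wrist_force: [-0.9, -0.9, -2.6]
grip_width: 0.0128
grasp_force: 50.1
t 9.27 tcp [538.5 -73.7 238.2] yaw_y -0.281 z [-0.  0. -1.] F [ 0.3   0.28 -1.57] T [-0.   -0.    0.01] w 0.012989995441140413 g 50.070286989212036
```

```bash
python3 -m creep '[[[0,0,-0.1,0,0,0,1],[0,0,0,0,0,0,1],[0,0,-0.1,0,0,0,1],[0,0,0,0,0,0,1]]]' >/dev/null; python3 st.py
```

```text
t 9.6 tcp [538.4 -73.7 236.1] yaw_y -0.281 z [-0.  0. -1.] F [ 0.29  0.92 -1.43] T [-0.02 -0.01 -0.04] w 0.012772910882338043 g 50.06974518299103
```

```bash
python3 st.py; python3 -m creep '[[[0,0,-0.1,0,0,0,1],[0,0,0,0,0,0,1],[0,0,0,0,0,0,1]]]' >/dev/null; python3 st.py
```

```text
t 9.6 tcp [538.4 -73.7 236.1] yaw_y -0.281 z [-0.  0. -1.] F [ 0.29  0.92 -1.43] T [-0.02 -0.01 -0.04] w 0.012772910882338043 g 50.06974518299103
t 9.85 tcp [538.5 -73.7 235.2] yaw_y -0.281 z [-0.  0. -1.] F [ 0.3  -0.87 -1.43] T [-0.02 -0.02 -0.01] w 0.013063155635565734 g 50.07058024406433
```

```bash
python3 -m creep '[[[0,0,-0.1,0,0,0,1],[0,0,0,0,0,0,1],[0,0,0,0,0,0,1]]]' >/dev/null; python3 st.py
```

```text
t 10.1 tcp [538.5 -73.7 234.2] yaw_y -0.281 z [-0.  0. -1.] F [-0.13  0.96 -2.41] T [-0.04 -0.01  0.01] w 0.013257388542473325 g 50.07045865058899
```

```bash
python3 -m creep '[[[0,0,-0.1,0,0,0,1],[0,0,0,0,0,0,1],[0,0,0,0,0,0,1]]]' >/dev/null; python3 st.py
```

```text
t 10.35 tcp [538.6 -73.8 233.5] yaw_y -0.2811 z [ 0. -0. -1.] F [-0.32  0.64  0.4 ] T [-0.08  0.07  0.03] w 0.012958485729264186 g 50.51921367645264
```

```bash
python3 -m creep '[[[0,0,-0.1,0,0,0,1],[0,0,0,0,0,0,1],[0,0,0,0,0,0,1]]]' >/dev/null; python3 st.py
```

```text
t 10.6 tcp [538.7 -74.  233.1] yaw_y -0.2811 z [ 0.001 -0.001 -1.   ] F [-2.12 -0.35  6.51] T [-0.01  0.48  0.03] w 0.012991434464134472 g 51.344810128211975
```

The jaw touches the stud at TCP z of about 233.5 mm. I'll raise it slightly and slide on along the plate's y.

```bash
python3 -m creep '[[[0,0,0.2,0,0,0,1],[0,0,0.05,0,0,0,1],[0,0,0,0,0,0,1],[0,0,0,0,0,0,1]]]' >/dev/null; python3 st.py;  python3 -m creep '[[[0.08,0.29,0,0,0,0,1],[0.08,0.29,0,0,0,0,1],[0.08,0.29,0,0,0,0,1],[0.08,0.29,0,0,0,0,1],[0,0,0,0,0,0,1],[0,0,0,0,0,0,1]]]' >/dev/null; python3 st.py
```

```text
t 10.93 tcp [538.4 -73.7 234.5] yaw_y -0.281 z [-0.  0. -1.] F [-1.11  0.14 -1.8 ] T [ 0.03  0.02 -0.01] w 0.013181194392476692 g 50.08961319923401
t 11.43 tcp [541.8 -61.9 234.8] yaw_y -0.2804 z [-0. -0. -1.] F [-0.67 -0.29 -2.4 ] T [-0.04  0.03  0.01] w 0.012915932058959623 g 50.08419692516327
```

```bash
python3 -m creep '[[[0.08,0.29,0,0,0,0,1],[0.08,0.29,0,0,0,0,1],[0.08,0.29,0,0,0,0,1],[0.08,0.29,0,0,0,0,1],[0,0,0,0,0,0,1],[0,0,0,0,0,0,1]]]' >/dev/null; python3 st.py
```

```text
t 11.93 tcp [545.  -50.3 234.8] yaw_y -0.2806 z [-0. -0. -1.] F [ 0.4   0.63 -1.96] T [-0.02 -0.01 -0.03] w 0.012925591415767554 g 50.08543789386749
```

```bash
python3 -m creep '[[[0.08,0.29,0,0,0,0,1],[0.08,0.29,0,0,0,0,1],[0.08,0.29,0,0,0,0,1],[0,0,0,0,0,0,1],[0,0,0,0,0,0,1]]]' >/dev/null; python3 st.py
```

```text
t 12.35 tcp [547.4 -41.6 234.8] yaw_y -0.2806 z [-0. -0. -1.] F [ 0.39 -0.69 -2.62] T [-0.02  0.    0.01] w 0.012923040247991893 g 50.086185336112976
```

```bash
python3 -m creep '[[[0.03,0.1,0,0,0,0,1],[0.03,0.1,0,0,0,0,1],[0.03,0.1,0,0,0,0,1],[0.03,0.1,0,0,0,0,1],[0,0,0,0,0,0,1],[0,0,0,0,0,0,1]]]' >/dev/null; python3 st.py
```

```text
t 12.85 tcp [548.5 -37.8 234.8] yaw_y -0.2809 z [-0.  0. -1.] F [ 0.13  0.23 -2.45] T [-0.06 -0.01  0.03] w 0.01316502844549103 g 50.086047649383545
```

```bash
python3 -m creep '[[[0.03,0.1,0,0,0,0,1],[0.03,0.1,0,0,0,0,1],[0,0,0,0,0,0,1],[0,0,0,0,0,0,1]]]' >/dev/null; python3 st.py
```

```text
t 13.18 tcp [549.1 -35.8 234.8] yaw_y -0.2809 z [-0.  0. -1.] F [ 0.11  0.36 -2.07] T [ 0.01 -0.04 -0.09] w 0.013358635997368858 g 50.086272954940796
```

```bash
python3 -m creep '[[[0.03,0.1,0,0,0,0,1],[0,0,0,0,0,0,1],[0,0,0,0,0,0,1]]]' >/dev/null; python3 st.py
```

```text
t 13.43 tcp [549.4 -34.8 234.8] yaw_y -0.2809 z [ 0. -0. -1.] F [ 0.45 -0.42 -2.18] T [-0.05 -0.01 -0.06] w 0.012816173736310277 g 50.08625864982605
```

```bash
python3 -m creep '[[[0.03,0.1,0,0,0,0,1],[0,0,0,0,0,0,1],[0,0,0,0,0,0,1]]]' >/dev/null; python3 st.py
```

```text
t 13.68 tcp [549.7 -33.8 234.8] yaw_y -0.281 z [ 0. -0. -1.] F [-1.03 -0.17 -2.35] T [ 0.04 -0.08  0.  ] w 0.012948380263309554 g 50.08523941040039
```

```bash
python3 -m creep '[[[0.03,0.1,0,0,0,0,1],[0,0,0,0,0,0,1],[0,0,0,0,0,0,1]]]' >/dev/null; python3 st.py
```

```text
t 13.93 tcp [550.  -32.8 234.8] yaw_y -0.2809 z [ 0. -0. -1.] F [-0.55 -0.1  -2.1 ] T [-0.02  0.01  0.02] w 0.013034855840815733 g 50.084901452064514
```

```bash
python3 -m creep '[[[0.03,0.1,0,0,0,0,1],[0,0,0,0,0,0,1],[0,0,0,0,0,0,1]]]' >/dev/null; python3 st.py
```

```text
t 14.18 tcp [550.2 -32.1 234.8] yaw_y -0.2811 z [-0.    -0.001 -1.   ] F [-0.44 -2.1  -2.46] T [-0.66  0.2  -0.01] w 0.012692627428894234 g 50.06437361240387
```

```bash
python3 -m creep '[[[0.03,0.1,0,0,0,0,1],[0,0,0,0,0,0,1],[0,0,0,0,0,0,1]]]' >/dev/null; python3 st.py
```

```text
t 14.43 tcp [550.5 -31.3 234.8] yaw_y -0.2813 z [-0.    -0.001 -1.   ] F [-1.02 -4.8  -3.28] T [-1.52  0.35  0.01] w 0.013041795485875746 g 49.95715320110321
```

```bash
python3 -m creep '[[[0.02,0.07,0,0,0,0,1],[0,0,0,0,0,0,1],[0,0,0,0,0,0,1]]]' >/dev/null; python3 st.py
```

```text
t 14.68 tcp [550.8 -30.6 234.7] yaw_y -0.2812 z [-0.    -0.001 -1.   ] F [-1.29 -5.03 -3.67] T [-1.47  0.29  0.01] w 0.012797923476035948 g 49.83214259147644
```

The wall meets the stud at TCP y of about -32 mm. I'll back off 3.7 mm to centre the notch, then lower by feel.

```bash
python3 -m creep '[[[-0.05,-0.18,0,0,0,0,1],[-0.05,-0.17,0,0,0,0,1],[0,0,0,0,0,0,1],[0,0,0,0,0,0,1],[0,0,0,0,0,0,1]]]' >/dev/null; python3 st.py; python3 -m creep '[[[0,0,-0.1,0,0,0,1],[0,0,-0.1,0,0,0,1],[0,0,0,0,0,0,1],[0,0,0,0,0,0,1]]]' >/dev/null; python3 st.py
```

```text
t 15.1 tcp [549.9 -33.4 234.8] yaw_y -0.2809 z [ 0.     0.001 -1.   ] F [-1.09 -0.87 -2.66] T [ 0.01  0.03 -0.01] w 0.01321555707700734 g 49.97463762760162
t 15.43 tcp [549.7 -33.6 232.7] yaw_y -0.2809 z [-0.  0. -1.] F [-0.16 -0.39 -2.25] T [-0.    0.03 -0.01] w 0.012948614844702276 g 49.961809515953064
```

```bash
python3 -m creep '[[[0,0,-0.1,0,0,0,1],[0,0,0,0,0,0,1],[0,0,0,0,0,0,1]]]' >/dev/null; python3 st.py
```

```text
t 15.68 tcp [549.7 -33.6 231.7] yaw_y -0.281 z [-0.  0. -1.] F [-0.74 -0.28 -1.41] T [-0.04 -0.02  0.01] w 0.012870111134734007 g 49.964545369148254
```

```bash
python3 -m creep '[[[0,0,-0.1,0,0,0,1],[0,0,-0.1,0,0,0,1],[0,0,0,0,0,0,1],[0,0,0,0,0,0,1]]]' >/dev/null; python3 st.py
```

```text
t 16.02 tcp [549.7 -33.6 229.7] yaw_y -0.281 z [-0.  0. -1.] F [-0.18 -0.12 -1.53] T [-0.03 -0.01 -0.01] w 0.01287051226505538 g 49.967671036720276
```

```bash
python3 -m creep '[[[0,0,-0.1,0,0,0,1],[0,0,-0.1,0,0,0,1],[0,0,-0.1,0,0,0,1],[0,0,0,0,0,0,1],[0,0,0,0,0,0,1]]]' >/dev/null; python3 st.py
```

```text
t 16.43 tcp [549.8 -33.6 226.7] yaw_y -0.281 z [-0.  0. -1.] F [-0.31 -0.09 -2.25] T [-0.02  0.01 -0.03] w 0.013181002533771273 g 49.97453570365906
```

```bash
python3 -m creep '[[[0,0,-0.1,0,0,0,1],[0,0,-0.1,0,0,0,1],[0,0,0,0,0,0,1],[0,0,0,0,0,0,1]]]' >/dev/null; python3 st.py
```

```text
t 16.77 tcp [549.8 -33.6 224.7] yaw_y -0.281 z [-0.  0. -1.] F [-0.49  0.16 -1.37] T [0.03 0.06 0.05] w 0.013084632882075623 g 49.97625231742859
```

```bash
python3 -m creep '[[[0,0,-0.1,0,0,0,1],[0,0,-0.05,0,0,0,1],[0,0,0,0,0,0,1],[0,0,0,0,0,0,1]]]' >/dev/null; python3 st.py
```

```text
t 17.1 tcp [549.8 -33.6 223.3] yaw_y -0.281 z [-0.  0. -1.] F [-0.86  0.34 -1.67] T [ 0.   -0.01  0.01] w 0.0130614212044503 g 49.98671472072601
```

```bash
python3 -m creep '[[[0,0,-0.1,0,0,0,1],[0,0,0,0,0,0,1],[0,0,0,0,0,0,1]]]' >/dev/null; python3 st.py
```

```text
t 17.35 tcp [549.9 -33.7 222.5] yaw_y -0.281 z [ 0. -0. -1.] F [-0.05  0.32  0.65] T [0.01 0.1  0.01] w 0.013061969686152891 g 50.41398525238037
```

The plate is home at TCP z 222.5, exactly 11 mm below the roof contact. I'll release.

```bash
python3 -m creep '[[[0,0,0,0,0,0,0.8],[0,0,0,0,0,0,0.75],[0,0,0,0,0,0,0.7],[0,0,0,0,0,0,0.6],[0,0,0,0,0,0,0.5],[0,0,0,0,0,0,0.5],[0,0,0,0,0,0,0.5],[0,0,0,0,0,0,0.5]]]' 20 >/dev/null; python3 st.py
python3 -m creep '[[[0,0,0.5,0,0,0,0.5],[0,0,1,0,0,0,0.5],[0,0,1.5,0,0,0,0.5],[0,0,2,0,0,0,0.5],[0,0,2,0,0,0,0.5],[0,0,3,0,0,0,0.5],[-2,-3,1,0,0,0,0.5],[-2,-3,0,0,0,0,0.5],[-2,-3,0,0,0,0,0.5],[-2,-3,0,0,0,0,0.5],[-2,-3,0,0,0,0,0.5],[-2,-3,0,0,0,0,0.5],[0,-3,0,0,0,0,0.5],[0,-3,0,0,0,0,0.5],[0,0,0,0,0,0,0.5],[0,0,0,0,0,0,0.5]]]' >/dev/null; python3 st.py
python3 - <<'E'
from h import *
s=vision.get_image('scene')[:,:,::-1];t=vision.get_image('top')[:,:,::-1]
r=lambda im,x,y,w,h:cv2.resize(im[y:y+h,x:x+w],(400,400),interpolation=cv2.INTER_CUBIC)
cv2.imwrite('pics/f1.png',np.hstack([r(s,245,130,100,100),r(t,240,130,90,90)]))
E
```

```text
t 18.02 tcp [549.8 -33.6 222.3] yaw_y -0.281 z [ 0. -0. -1.] F [0.18 0.26 0.24] T [ 0.03  0.04 -0.03] w 0.0429728596565844 g 0.0
t 19.35 tcp [ 429.5 -275.   332.9] yaw_y -0.2835 z [ 0. -0. -1.] F [ 0.24  0.29 -0.02] T [ 0.    0.01 -0.04] w 0.042616556032021136 g 0.0
```

View pics/f1.png

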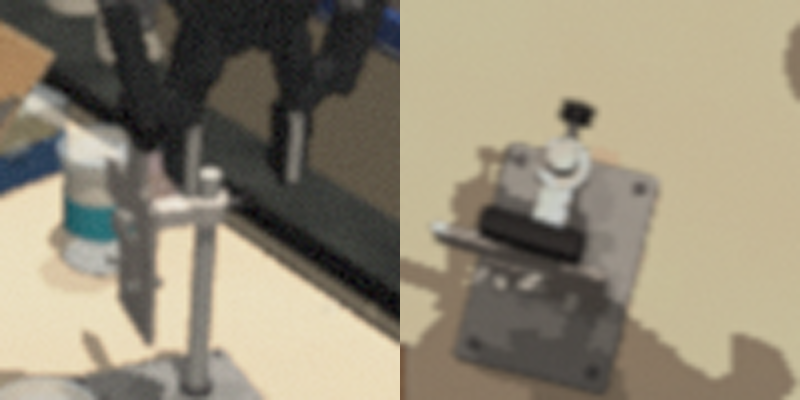

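The plate hangs on the stud between the collar and the head (scene crop 140,240), and the gripper is well clear. As a quick tilt check, I'll locate the grip (top crop 532,235).

```bash
python3 - <<'E'
from h import *
# grip at top px; expected upright: grip z .235
print(onz('top',240+132*.225,130+235*.225,.241), proj('top',(.5498,-.0336,.241)))
# near jaw's upper corner (y+54 of seat, z seat-47+72=+25 -> .188) upright expectation, in top crop px
yh=np.array([.277,.961]);J=np.r_[np.array([.5498,-.0336])+.054*yh,.188]
print((proj('top',J)-[240,130])/.225)
print((proj('scene',np.r_[np.array([.5498,-.0336])-.036*yh,.083])-[245,130])*4,(proj('scene',np.r_[np.array([.5498,-.0336])+.054*yh,.083])-[245,130])*4)
E
```

```text
[ 0.54854934 -0.03609036  0.241     ] [268.52833217 182.27750931]
[ 25.67688665 223.4688601 ]
[148.45574865 342.76268746] [106.2304451  275.58118722]
```

```bash
python3 -c "
from cell import arm
print(arm.hand_in())"
```

```text
the job is handed in; nothing more can be done
None
```

The slotted plate hangs home and upright on the stud, the gripper is clear, the holed plate and cups were not touched, and the job is handed in; no verdict came back.

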